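Pack the baking carrier

TASK

Pack the baking things into the small wooden carrier tray. First stand the white lidded tub in it, at one end, then stand the wooden block that fills the leftover gap (the thick one, not the slim one) in the tray beside it so that the tub cannot slide; only then put the glass jar in the middle of the tub's lid, and last the little steel tin in the middle of the jar's lid. Everything stands upright and flat, the jar and tin never tipped over, and the slim block, the mug and the shaker are left where they are.

Things in the scene. Friction and masses are not known exactly. Their poses are not given: they have to be found in the camera images.
- tray: (all sizes in mm) the carrier tray: a low open wooden tray, fixed to the table. Inside 160 long (its x axis) by 80 wide (its y axis); floor 6 thick; walls 8 thick, rim 25 above the table. Outside 176 x 96. Origin: centre of its underside, on the table (z = 0). z up. Either end will do for the tub.
- tub_center (a point): (sizes in mm) white plastic lidded tub, a rectangular box 100 long (its x axis) x 66 wide (its y axis) x 80 high, flat lid, stands upright, 0.35 kg nominal. The point is its centre, 40 above its underside. It stands lengthwise in the tray. Clears the tray rim when gripped across the 66 width in its upper half.
- block_center (a point): (sizes in mm) thick filler block of plain wood, 46 thick (its x axis) x 66 wide (its y axis) x 70 high, upright, 0.11 kg nominal. The point is its centre, 35 above its underside. With the tub (100) against one end of the 160 tray a gap of 60 remains at the other end; the block's 46 goes along the tray's length, its 66 across it. Once in the tray the fingers have room only across the 66 width, not between block and tub.
- jar_center (a point): (sizes in mm) round preserve jar of amber glass with flat white lid, 62 diameter (lid 60), 70 high, upright, 0.25 kg nominal. The point is its centre, 35 above its underside.
- tin_center (a point): (sizes in mm) little round steel tin, 46 diameter, 40 high, upright, flat top, 0.07 kg nominal. The point is its centre, 20 above its underside.
- slim_block: (sizes in mm) slim block of the same wood, 22 thick (its x axis) x 66 wide (y) x 70 high: too thin for the gap; a bystander, not to be moved. Origin: centre of its underside.
- mug: (sizes in mm) white mug, 72 diameter, 78 high, handle towards its +y, reaching some 30 beyond the side; a bystander. Origin: centre of its underside.
- shaker: (sizes in mm) turned dark-wood salt shaker, 38 diameter, 77 high; a bystander. Origin: centre of its underside.
- board: (sizes in mm) small dark-wood chopping board lying flat, fixed, 180 long (its x axis) x 100 wide x 14 thick; of no part in the job. Origin: underside, near the middle.

How it is judged:
On the way, in this order (a step that is already met when the one before it is completed fails the run):
1. the tub stands in the tray at one end, let go (z of tub_center in the frame of tray between 0.04 and 0.052 m and y of tub_center in the frame of tray between -0.012 and 0.012 m and angle between tub_center's own z axis and vertical below 0.08 rad and contact force between the fingers and tub below 0.1 N and (x of tub_center in the frame of tray between 0.0155 and 0.033 m or x of tub_center in the frame of tray between -0.033 and -0.0155 m)), for 0.2 s.
2. the thick block stands in the tray in the gap beside the tub, let go (all of step 1 and z of block_center in the frame of tray between 0.035 and 0.047 m and y of block_center in the frame of tray between -0.012 and 0.012 m and angle between block_center's own z axis and vertical below 0.08 rad and contact force between the fingers and block below 0.1 N and (x of block_center in the frame of tray between 0.04 and 0.06 m or x of block_center in the frame of tray between -0.06 and -0.04 m)), for 0.2 s.
3. the jar stands in the middle of the tub's lid, let go (all of step 2 and z of jar_center in the frame of tub_center between 0.069 and 0.081 m and horizontal distance between jar_center and tub_center below 0.015 m and angle between jar_center's own z axis and vertical below 0.08 rad and contact force between the fingers and jar below 0.1 N), for 0.2 s.
4. the tin stands in the middle of the jar's lid, let go (all of step 3 and z of tin_center in the frame of jar_center between 0.049 and 0.061 m and horizontal distance between tin_center and jar_center below 0.013 m and angle between tin_center's own z axis and vertical below 0.08 rad and contact force between the fingers and tin below 0.1 N), for 0.2 s.
At the end, for the whole second after the job is handed in: Tub (centre 15.5-33 mm off the tray's middle) and thick block (40-60 mm) stand on the tray floor, within 12 mm of its centre line; jar on the tub's lid within 15 mm of centre, tin on the jar's lid within 13 mm; all upright (0.08 rad), at the right height (6 mm), let go, at rest (all of step 4 and linear speed of each of tub, block, jar, tin below 0.02 m/s); the robot touches nothing.
It fails at once if the slim block is moved more than 30 mm (distance of slim_block from where it was at the start of the episode above 0.03 m).
It fails at once if the mug is moved more than 30 mm (distance of mug from where it was at the start of the episode above 0.03 m).
It fails at once if the shaker is moved more than 30 mm (distance of shaker from where it was at the start of the episode above 0.03 m).
It fails at once if the jar is tipped over (angle between jar_center's own z axis and vertical above 0.7 rad).
It fails at once if the tin is tipped over (angle between tin_center's own z axis and vertical above 0.7 rad).
It also fails if it takes over 134 s, if anything falls off the work surface, if the arm or the gripper's body presses on something with over 40 N, if the wrist force passes 120 N, or if a joint passes its speed limit or range.

ROBOT

A 6-joint arm with a two-finger parallel gripper is mounted at the origin on the work surface. World frame = base frame: x ahead of the robot, y to its left, z up, the work surface at z = 0. Lengths are in m, angles in rad, forces in N, time in s.
With the tool pointing down it reaches from about 0.35 to 0.85 m from the base axis. Payload 8.1 kg.
Tool frame: the origin (TCP) lies at the very end of the fingers, on their centre line; the grasp point (between the pads) lies manip.tcp_to_grasp behind it (manip.tcp_to_grasp is the distance from the TCP to the grasp point, in m); z points along the fingers, y is the line along which they close (so a half turn about z gives the same grasp; the last joint's range is limited). The gripper opens to 93 mm and grips with 3 to 60 N. Pads are 15 mm wide; open, the fingers measure 128 mm over their backs; the gripper's body (75 mm by 188 mm) begins 65 mm behind the grasp point.
Start: joints at [1.053, 0.13, 1.488, -0, 1.523, -0.085], TCP at [0.252, 0.545, 0.219] pointing down, gripper open.
Joint ranges: [-2.96, 2.96], [-0.89, 2.26], [0.02, 2.5], [-1.34, 4.48], [0, 2.73], [-2.66, 2.66]. Speed limits (rad/s): [2.39, 2.39, 2.79, 3.14, 3.14, 3.14].

INTERFACE

Orientations are given as a rotation vector (axis times angle).
In Python, from plant import manip gives the robot as it stands.
- The arm moves only by the tool servo_tool, never from a script. Its argument "rows" is a list of rows, each an object of numbers: "hand": the finger opening in m, from 0 to 0.093; "dx", "dy", "dz": the shift along the tool's x, y, z in m; "turn": the turn about the tool's z in rad. A call has 1 to 12 rows; each row shifts and turns the commanded pose from where the row before left it, along the tool's axes as they then stand; what a row does not reach is not made up. A row lasts 1/10 s, in which the tool goes at most 50 mm and 8.59 degrees, less where a joint would pass 70% of its speed; a pose out of reach is approached as far as the arm can. A call with a gripper value outside its range is refused whole. The fingers move at their own pace and stop on an object; "grip_force" is the grip in N (left out, the last holds). Time passes only in rows, so rows that do not move let the fingers close. It gives the time, the measured TCP pose, the force, the opening and the grip force at its end, in the units of the state.
- manip.sense(): the state, without advancing time (a new reading comes with each control period).
- manip.grab_frame(name): name is "scene" or "top" or "wrist"; returns a dict with "img" (400x640x3 uint8, blue, green, red), "fx", "fy", "cx", "cy" (pixels), "origin" and "rotation" of the camera in the world; the wrist camera has in their place "mount" (4x4, takes a point from camera to tool coordinates, whose origin is the TCP and whose axes are the flange's). Camera axes: x right, y down, z forward; pixel columns grow to the right and rows downward; lengths in m; the calibration is good to about 2 mm. The wrist camera is an equidistant fisheye: a pixel r from the principal point sees the ray r / f radians off the axis. A picture is of the moment at which its call begins: read the wrist's pose just before it. There is no depth.
- manip.job_done(): hands the job in; it is judged then, once.
Trained networks look in a picture, given as the dict that the camera call returned (one of the last four; its "shot" number tells which), for a name from the list of things; names that differ only in an ending like _2 or _b are one class to them, and where a whole thing is asked for, a point or a joint stands for the part that bears it (a point fixed in the world has none). Each returns a list of dicts, best first, with "conf" (0 to 1); they miss things now and then, are a little off and sometimes report something else, mostly with a low value. They report only what shows in the picture. A call takes as long as a camera call.
- manip.recognise(label, picture): "extent" ([left, top, width, height] in pixels, round what is visible of it).
- manip.masks_of(label, picture): "region" (400x640 bool, what is visible of it) and "extent" ([left, top, width, height] in pixels, round what is visible of it).
The state is a dict: "time_s": time; "joint_pos": joint angles; "qd": joint speeds; "joint_efforts": joint torques, N m; "position": TCP position; "eef_rot": TCP orientation; "force": force on the tool from outside, world axes, zero at the start; "ft_torque": the same for the moment, N m; "opening": finger opening in m; "grip_force": force on a finger pad.
Only numpy, scipy, OpenCV 4.12 (cv2) and the standard library are available. Lean on these libraries where they do the work, as an engineer would, in place of code of your own. Each camera call takes 0.05 s, during which the arm holds its last target. There are 200 camera calls.

## Working session

There is one attempt and no reset: what is moved stays moved. The work goes in short steps, Python scripts to look and compute and a tool call to move; the robot and the scene stay as the last step left them, time stands still between calls to the robot, and variables do not carry over. Pictures are saved under pics/ and viewed, at most 14 in all, crops included, and the job is handed in when it is done.

Besides the shell and the picture viewer there is one more tool, called after "Request:" as a command line: name --argument value ..., lists and objects as JSON in quotes. servo_tool: Moves the arm, as the interface text tells. Its arguments: {"type":"object","properties":{"rows":{"type":"array","items":{"type":"object","properties":{"hand":{"type":"number"},"dx":{"type":"number"},"dy":{"type":"number"},"dz":{"type":"number"},"turn":{"type":"number"}}}},"grip_force":{"type":"number"}},"required":["rows"]}

```bash
ls; mkdir -p pics
cat > h.py <<'E'
import numpy as np, cv2
from plant import manip
from scipy.spatial.transform import Rotation as R
def st():
    s=manip.sense(); return s
E
python3 - <<'E'
from h import *
s=st(); print(s); print(manip.tcp_to_grasp)
for n in ["scene","top"]:
    f=manip.grab_frame(n); cv2.imwrite(f"pics/{n}0.png",f["img"])
    print(n,{k:v for k,v in f.items() if k!="img"})
    for l in ["tray","tub_center","block_center","jar_center","tin_center","slim_block","mug","shaker","board"]:
        print(l,[(np.round(d["extent"]).tolist(),round(d["conf"],2)) for d in manip.masks_of(l,f)][:3])
E
```

```text
pics
{'time_s': 0.0, 'joint_pos': array([ 1.05261454e+00,  1.31146846e-01,  1.48928185e+00, -5.13046856e-06,
        1.52301439e+00, -8.54203724e-02]), 'qd': array([ 5.94339085e-04, -4.14258064e-05, -1.58312194e-03,  2.03326084e-05,
       -1.24425999e-03,  2.14865857e-05]), 'joint_efforts': array([-7.38884955e-04, -5.59816039e+01, -4.91774225e+01,  7.68667180e-02,
        3.49094742e-02, -1.23936193e-04]), 'position': array([0.25133284, 0.54418624, 0.2175946 ]), 'eef_rot': array([-6.74370135e-01, -3.06779998e+00,  2.77719950e-03]), 'force': array([-0.85617204, -0.24880865,  0.14072723]), 'ft_torque': array([-0.05362132, -0.01973767,  0.00854265]), 'grip_force': 0.0, 'opening': 0.09270288467416331}
0.0188
scene {'fx': 451.43205581794797, 'fy': 451.43205581794797, 'cx': 317.3293975647698, 'cy': 200.37441115006084, 'origin': array([ 1.13780188, -0.65259005,  0.79395958]), 'rotation': array([-2.14343988, -0.85225549,  0.37236607]), 'shot': 1}
tray [([339.0, 162.0, 71.0, 40.0], 0.81)]
tub_center [([299.0, 177.0, 43.0, 54.0], 0.58)]
block_center [([273.0, 161.0, 31.0, 37.0], 0.57)]
jar_ce
[... 353 characters left out ...]
828730792319, 'fy': 406.6828730792319, 'cx': 315.12257767033793, 'cy': 203.39485639976806, 'origin': array([0.36349784, 0.01800216, 0.93485977]), 'rotation': array([-1.97735686,  2.25111682, -0.22124126]), 'shot': 2}
tray [([202.0, 161.0, 61.0, 90.0], 0.68)]
tub_center [([301.0, 174.0, 32.0, 54.0], 0.61)]
block_center [([304.0, 242.0, 35.0, 31.0], 0.85)]
jar_center [([295.0, 126.0, 30.0, 38.0], 0.78)]
tin_center [([142.0, 194.0, 28.0, 23.0], 0.61), ([304.0, 242.0, 33.0, 31.0], 0.53)]
slim_block [([469.0, 213.0, 44.0, 22.0], 0.94), ([371.0, 158.0, 54.0, 82.0], 0.63)]
mug [([446.0, 144.0, 48.0, 41.0], 0.68)]
shaker [([142.0, 266.0, 22.0, 12.0], 0.64)]
board [([367.0, 163.0, 58.0, 74.0], 0.82)]
```

Run:
```python
import cv2
a=cv2.imread("pics/top0.png")[90:310,110:530]
cv2.imwrite("pics/top0c.png",cv2.resize(a,None,fx=1.9,fy=1.9,interpolation=cv2.INTER_CUBIC))
a=cv2.imread("pics/scene0.png")[90:340,130:450]
cv2.imwrite("pics/scene0c.png",cv2.resize(a,None,fx=2.4,fy=2.4,interpolation=cv2.INTER_CUBIC))
```

```text
(no output)
```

View pics/top0c.png

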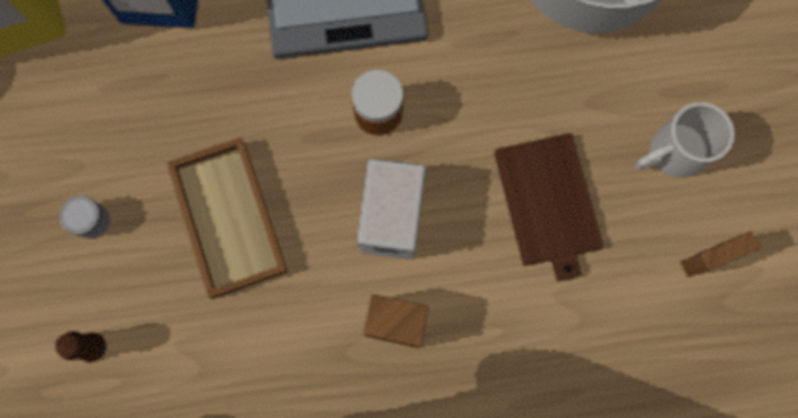

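View pics/scene0c.png

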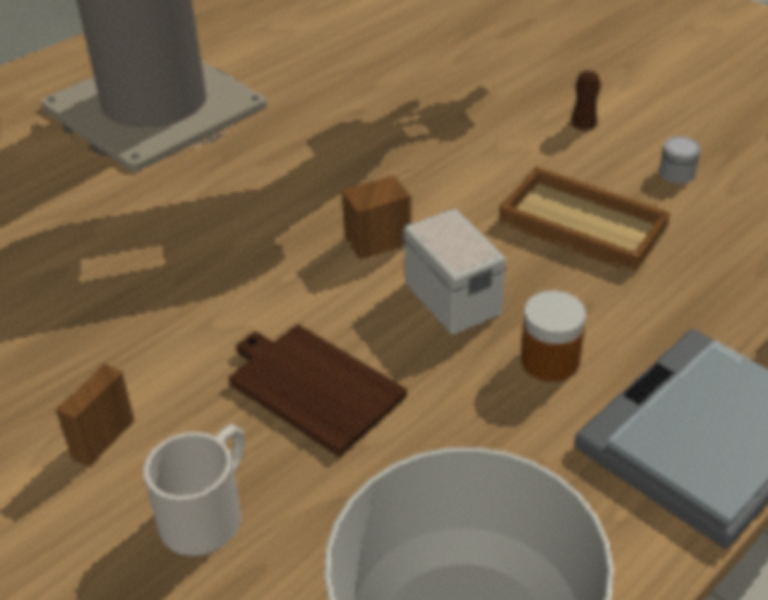

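The top crop shows the tub lid at (392,208), thick block (397,321), jar (378,97), tin (80,217), tray (227,218) and slim block (720,254). The scene view agrees. Next I fit poses by matching silhouettes in both views.

```bash
cat >> h.py <<'E'
from scipy.optimize import minimize
def proj(f,P,T=None):
    """pinhole, or fisheye with T = tool pose 4x4"""
    if "mount" in f:
        M=T@np.array(f["mount"]); Pc=(P-M[:3,3])@M[:3,:3]
        th=np.arctan2(np.hypot(Pc[:,0],Pc[:,1]),Pc[:,2]); ph=np.arctan2(Pc[:,1],Pc[:,0])
        return np.c_[f["cx"]+f["fx"]*th*np.cos(ph), f["cy"]+f["fy"]*th*np.sin(ph)]
    Pc=(P-f["origin"])@R.from_rotvec(f["rotation"]).as_matrix()
    return np.c_[f["cx"]+f["fx"]*Pc[:,0]/Pc[:,2], f["cy"]+f["fy"]*Pc[:,1]/Pc[:,2]]
def tool(s):
    T=np.eye(4); T[:3,:3]=R.from_rotvec(s["eef_rot"]).as_matrix(); T[:3,3]=s["position"]; return T
def shape(o):
    d={"tray":(.176,.096,.025),"tub":(.1,.066,.08),"block":(.046,.066,.07),"jar":(.031,.07),"tin":(.023,.04),"shaker":(.019,.077)}[o]
    if len(d)==3: b=np.array([(x,y) for x in(-.5,.5) for y in(-.5,.5)])*d[:2]
    else:
        t=np.linspace(0,2*np.pi,32); b=d[0]*np.c_[np.cos(t),np.sin(t)]
    return np.vstack([np.c_[b,b[:,0]*0],np.c_[b,b[:,0]*0+d[-1]]]), len(d)==2
def sil(f,P,T=None,k=8):
    h=cv2.convexHull(proj(f,P,T).astype(np.float32))
    m=np.zeros((400,640),np.uint8); cv2.fillConvexPoly(m,np.round(h*16).astype(np.int32),255,cv2.LINE_AA,4); return m/255.
def fit(o,views,x0,freez=True):
    """views: list of (frame,mask,T); x0: x,y,yaw,z"""
    P,rnd=shape(o)
    def place(v):
        c,s=np.cos(v[2]),np.sin(v[2]); return P@np.array([[c,-s,0],[s,c,0],[0,0,1]]).T+[v[0],v[1],v[3]]
    sc=np.array([.01,.01,0.0 if rnd else .2,.005*freez])
    def cost(u):
        v=x0+u*sc; e=0
        for f,m,T in views:
            a=sil(f,place(v),T); e+=np.abs(a-m).sum()/m.sum()
        return e
    best=min((minimize(cost,s,method="Nelder-Mead",options=dict(initial_simplex=np.vstack([s,s+1.5*np.eye(4)]),maxiter=300,xatol=.01,fatol=1e-4)) for s in (np.zeros(4),np.array([.5,-.5,2,0]),np.array([-.5,.5,-2,0]))),key=lambda r:r.fun)
    return x0+best.x*sc,best.fun
def ray0(f,uv,z):
    Rm=R.from_rotvec(f["rotation"]).as_matrix(); d=Rm@[(uv[0]-f["cx"])/f["fx"],(uv[1]-f["cy"])/f["fy"],1]
    return f["origin"]+d*(z-f["origin"][2])/d[2]
E
cat > m.py <<'E'
from h import *
F={n:manip.grab_frame(n) for n in ["scene","top"]}
guess={"tray":((229,205),.02),"tub":((316,199),.08),"block":((319,259),.07),"jar":((309,141),.07),"tin":((152,204),.04),"shaker":((147,272),.07)}
for o,(uv,z) in guess.items():
    p=ray0(F["top"],uv,z); V=[]
    P=shape(o)[0]+[p[0],p[1],0]
    for n,f in F.items():
        c=sil(f,P)>.5
        best=None
        for d in manip.masks_of(o+("_center" if o not in("tray","shaker") else ""),f):
            m=d["region"]; iou=(m&c).sum()/(m|c).sum()
            if iou>.35 and (best is None or iou>best[0]): best=(iou,m.astype(float))
        if best: V.append((f,best[1],None))
        else: print(o,n,"missed")
    if V: 
        v,c=fit(o,V,np.array([p[0],p[1],0 if 1 else 0,0.]),len(V)>1); print(o,len(V),"xy",np.round(v[:2],4),"yaw",round(v[2],3),"z0",round(v[3],4),"cost",round(c,3), "start",np.round(p[:2],3))
E
python3 m.py
```

```text
tray 2 xy [0.5763 0.1978] yaw 0.22 z0 -0.0019 cost 0.102 start [0.571 0.196]
tub 2 xy [ 0.5509 -0.0026] yaw -0.274 z0 -0.0025 cost 0.177 start [ 0.546 -0.002]
block 2 xy [0.4219 0.0087] yaw -0.376 z0 -0.0035 cost 0.278 start [0.419 0.008]
jar 2 xy [ 0.6881 -0.0031] yaw 0.0 z0 -0.0048 cost 0.344 start [ 0.682 -0.004]
tin 2 xy [0.5962 0.3673] yaw 0.0 z0 -0.003 cost 0.333 start [0.591 0.364]
shaker 2 xy [0.4409 0.3781] yaw 0.0 z0 -0.0137 cost 0.901 start [0.439 0.37 ]
```

```bash
cat >> h.py <<'E'
def go(x,y,z,yaw):
    """yaw = direction angle of object's y axis minus 90deg, i.e. object's yaw; closing along object's y. prints turn and tool-frame shift (after turn)"""
    s=st(); Rm=R.from_rotvec(s["eef_rot"]).as_matrix()
    best=None
    for k in (-1,0,1,2):
        want=np.array([np.cos(yaw+np.pi/2+k*np.pi),np.sin(yaw+np.pi/2+k*np.pi),0])
        w=Rm.T@want; t=np.arctan2(-w[0],w[1])   # rotate about tool z so tool y -> want
        if best is None or abs(t)<abs(best): best=t
    R2=Rm@R.from_rotvec([0,0,best]).as_matrix()
    d=R2.T@(np.array([x,y,z])-s["position"])
    print("turn",round(best,4),"d",np.round(d,4),"j6",round(s["joint_pos"][5],3),"tilt",round(np.arccos(-Rm[2,2]),4))
E
python3 - <<'E'
from h import *
go(.551,-.0026,.25,-.274); go(.5,-.003,.25,-.274)
s=st();print(tool(s).round(3))
E
```

```text
turn -0.1588 d [-0.4363 -0.4459 -0.0314] j6 -0.085 tilt 0.0
turn -0.1588 d [-0.3873 -0.4601 -0.0314] j6 -0.085 tilt 0.0
[[-0.908  0.419  0.     0.252]
 [ 0.419  0.908  0.     0.545]
 [ 0.     0.    -1.     0.219]
 [ 0.     0.     0.     1.   ]]
```

Request:
servo_tool --rows '[{"turn": -0.08},{"turn": -0.079},{"dx": -0.025,"dy": -0.028,"dz": -0.002},{"dx": -0.025,"dy": -0.028,"dz": -0.002},{"dx": -0.025,"dy": -0.028,"dz": -0.002},{"dx": -0.025,"dy": -0.028,"dz": -0.002},{"dx": -0.025,"dy": -0.028,"dz": -0.002},{"dx": -0.025,"dy": -0.028,"dz": -0.002},{"dx": -0.025,"dy": -0.028,"dz": -0.002},{"dx": -0.025,"dy": -0.028,"dz": -0.002},{"dx": -0.025,"dy": -0.028,"dz": -0.002},{"dx": -0.025,"dy": -0.028,"dz": -0.002}]'

```text
schema error: expected keys hand, dx, dy, dz, turn
```

Request:
servo_tool --rows '[{"dx": -0.025,"dy": -0.028,"dz": -0.002},{"dx": -0.025,"dy": -0.028,"dz": -0.002},{"dx": -0.025,"dy": -0.028,"dz": -0.002},{"dx": -0.025,"dy": -0.028,"dz": -0.002},{"dx": -0.025,"dy": -0.028,"dz": -0.002},{"dx": -0.025,"dy": -0.028,"dz": -0.002},{},{},{}]'

```text
schema error: expected keys hand, dx, dy, dz, turn
```

```bash
cat > w.py <<'E'
from h import *
import sys
s=st(); T=tool(s); f=manip.grab_frame("wrist"); cv2.imwrite(f"pics/{sys.argv[1]}.png",f["img"])
print("pos",s["position"].round(4), "mount",np.array(f["mount"]).round(3).tolist(),f["fx"],f["cx"],f["cy"])
ref={"tray":(.5763,.1978,.22),"tub":(.5509,-.0026,-.274),"block":(.4219,.0087,-.376),"jar":(.6881,-.0031,0),"tin":(.5962,.3673,0)}
for o in sys.argv[2:]:
    x,y,yaw=ref[o]; P,_=shape(o); c,sn=np.cos(yaw),np.sin(yaw)
    c=sil(f,P@np.array([[c,-sn,0],[sn,c,0],[0,0,1]]).T+[x,y,0],T)>.5
    for d in manip.masks_of(o if o=="tray" else o+"_center",f)[:3]:
        m=d["region"]; iou=(m&c).sum()/(m|c).sum(); print(o,"ext",np.round(d["extent"]).tolist(),round(d["conf"],2),"iou",round(iou,2))
        if iou>.35:
            r,e=fit(o,[(f,m.astype(float),T)],np.array([x,y,yaw,0.]),False); print("  z=0 fit",r.round(4),round(e,3))
E
python3 w.py w1 tub block jar
```

```text
pos [0.2516 0.5447 0.2186] mount [[0.0, -0.969, -0.247, 0.069], [1.0, 0.0, -0.0, -0.001], [0.0, -0.247, 0.969, -0.166], [0.0, 0.0, 0.0, 1.0]] 309.70691628693146 322.5055685943406 205.59940585072323
```

View pics/w1.png

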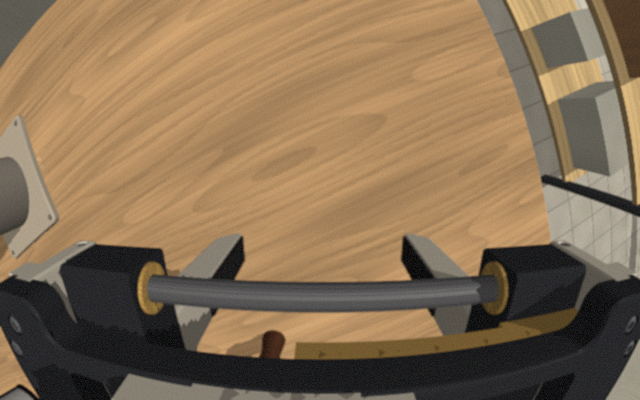

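Request:
servo_tool --rows '[{"hand": 0.093,"dx": 0,"dy": 0,"dz": 0,"turn": -0.08},{"hand": 0.093,"dx": 0,"dy": 0,"dz": 0,"turn": -0.079},{"hand": 0.093,"dx": -0.03,"dy": -0.028,"dz": -0.002,"turn": 0},{"hand": 0.093,"dx": -0.03,"dy": -0.028,"dz": -0.002,"turn": 0},{"hand": 0.093,"dx": -0.03,"dy": -0.028,"dz": -0.002,"turn": 0},{"hand": 0.093,"dx": -0.03,"dy": -0.028,"dz": -0.002,"turn": 0},{"hand": 0.093,"dx": -0.03,"dy": -0.028,"dz": -0.002,"turn": 0},{"hand": 0.093,"dx": -0.03,"dy": -0.028,"dz": -0.002,"turn": 0},{"hand": 0.093,"dx": -0.03,"dy": -0.028,"dz": -0.002,"turn": 0},{"hand": 0.093,"dx": -0.03,"dy": -0.028,"dz": -0.002,"turn": 0},{"hand": 0.093,"dx": -0.03,"dy": -0.028,"dz": -0.002,"turn": 0},{"hand": 0.093,"dx": -0.03,"dy": -0.028,"dz": -0.002,"turn": 0}]'

```text
time_s: 3.1
position: [0.4654, 0.1925, 0.239]
eef_rot: [0.429, 3.112, 0.001]
force: [-0.0, 1.1, -0.1]
opening: 0.0928
grip_force: 0.0
```

Request:
servo_tool --rows '[{"hand": 0.093,"dx": -0.03,"dy": -0.028,"dz": -0.002,"turn": 0},{"hand": 0.093,"dx": -0.03,"dy": -0.028,"dz": -0.002,"turn": 0},{"hand": 0.093,"dx": -0.03,"dy": -0.028,"dz": -0.002,"turn": 0},{"hand": 0.093,"dx": -0.03,"dy": -0.028,"dz": -0.002,"turn": 0},{"hand": 0.093,"dx": -0.03,"dy": -0.028,"dz": -0.002,"turn": 0},{"hand": 0.093,"dx": -0.03,"dy": -0.028,"dz": -0.002,"turn": 0},{"hand": 0.093,"dx": 0,"dy": 0,"dz": 0,"turn": 0},{"hand": 0.093,"dx": 0,"dy": 0,"dz": 0,"turn": 0},{"hand": 0.093,"dx": 0,"dy": 0,"dz": 0,"turn": 0},{"hand": 0.093,"dx": 0,"dy": 0,"dz": 0,"turn": 0}]'

```text
time_s: 4.1
position: [0.5923, -0.0152, 0.2508]
eef_rot: [0.427, 3.112, 0.0]
force: [0.3, -0.1, 0.1]
opening: 0.0926
grip_force: 0.0
```

```bash
python3 w.py w2 tub block jar tray
```

```text
pos [ 0.5923 -0.0152  0.2508] mount [[0.0, -0.969, -0.247, 0.069], [1.0, 0.0, -0.0, -0.001], [0.0, -0.247, 0.969, -0.166], [0.0, 0.0, 0.0, 1.0]] 309.70691628693146 322.5055685943406 205.59940585072323
tub ext [291.0, 104.0, 65.0, 94.0] 0.73 iou 0.93
  z=0 fit [ 0.5505 -0.0046 -0.2491  0.    ] 0.05
tub ext [541.0, 108.0, 32.0, 33.0] 0.72 iou 0.0
block ext [147.0, 120.0, 93.0, 124.0] 0.67 iou 0.0
block ext [272.0, 23.0, 61.0, 48.0] 0.57 iou 0.93
  z=0 fit [ 0.4212  0.0079 -0.3349  0.    ] 0.056
block ext [77.0, 218.0, 55.0, 27.0] 0.49 iou 0.0
jar ext [325.0, 218.0, 48.0, 66.0] 0.59 iou 0.91
  z=0 fit [ 0.6872 -0.0044  0.      0.    ] 0.095
tray ext [410.0, 61.0, 106.0, 144.0] 0.7 iou 0.96
  z=0 fit [0.5741 0.1975 0.2158 0.    ] 0.028
```

View pics/w2.png

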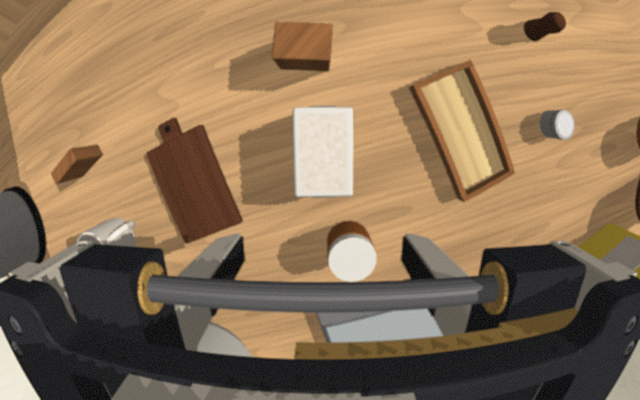

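The wrist view shows the tub lid at (323,152), block at (302,45), jar at (352,257), tray at (463,130) and tin at (558,125). The fits from all three views agree within about 2 mm. I move to above the tub next.

Run:
```python
from h import *
go(.5507,-.004,.045,-.255)
```

```text
turn -0.0179 d [0.0435 0.0009 0.2058] j6 -1.411 tilt 0.0003
```

Request:
servo_tool --rows '[{"hand": 0.093,"dx": 0,"dy": 0,"dz": 0,"turn": -0.018},{"hand": 0.093,"dx": 0.022,"dy": 0,"dz": 0.03,"turn": 0},{"hand": 0.093,"dx": 0.0215,"dy": 0.001,"dz": 0.03,"turn": 0},{"hand": 0.093,"dx": 0,"dy": 0,"dz": 0.03,"turn": 0},{"hand": 0.093,"dx": 0,"dy": 0,"dz": 0.03,"turn": 0},{"hand": 0.093,"dx": 0,"dy": 0,"dz": 0.03,"turn": 0},{"hand": 0.093,"dx": 0,"dy": 0,"dz": 0.03,"turn": 0},{"hand": 0.093,"dx": 0,"dy": 0,"dz": 0.026,"turn": 0},{"hand": 0.093,"dx": 0,"dy": 0,"dz": 0,"turn": 0},{"hand": 0.093,"dx": 0,"dy": 0,"dz": 0,"turn": 0}]'

```text
time_s: 5.35
position: [0.5506, -0.0044, 0.0449]
eef_rot: [-0.4, -3.115, 0.0]
force: [0.2, 0.1, 0.4]
opening: 0.093
grip_force: 0.0
```

Request:
servo_tool --rows '[{"hand": 0.06,"dx": 0,"dy": 0,"dz": 0,"turn": 0},{"hand": 0.05,"dx": 0,"dy": 0,"dz": 0,"turn": 0},{"hand": 0.05,"dx": 0,"dy": 0,"dz": 0,"turn": 0},{"hand": 0.05,"dx": 0,"dy": 0,"dz": 0,"turn": 0},{"hand": 0.05,"dx": 0,"dy": 0,"dz": 0,"turn": 0},{"hand": 0.05,"dx": 0,"dy": 0,"dz": 0,"turn": 0},{"hand": 0.05,"dx": 0,"dy": 0,"dz": 0,"turn": 0}]' --grip_force 25

```text
time_s: 6.05
position: [0.5515, -0.0043, 0.0457]
eef_rot: [0.4, 3.114, 0.001]
force: [-0.9, 2.3, 5.6]
opening: 0.0658
grip_force: 25.0
```

Request:
servo_tool --rows '[{"hand": 0.05,"dx": 0,"dy": 0,"dz": -0.01,"turn": 0},{"hand": 0.05,"dx": 0,"dy": 0,"dz": -0.02,"turn": 0},{"hand": 0.05,"dx": 0,"dy": 0,"dz": -0.02,"turn": 0},{"hand": 0.05,"dx": 0,"dy": 0,"dz": -0.02,"turn": 0},{"hand": 0.05,"dx": 0,"dy": 0,"dz": -0.02,"turn": 0},{"hand": 0.05,"dx": 0,"dy": 0,"dz": 0,"turn": 0},{"hand": 0.05,"dx": 0,"dy": 0,"dz": 0,"turn": 0}]'

```text
time_s: 6.75
position: [0.5505, -0.0045, 0.1342]
eef_rot: [-0.401, -3.116, 0.0]
force: [0.4, 0.6, -5.3]
opening: 0.066
grip_force: 25.0
```

```bash
python3 - <<'E'
from h import *
c,s=np.cos(.217),np.sin(.217); t=np.array([.575,.1976])
for d in (.026,): print(t+d*np.array([c,s])); go(*(t+d*np.array([c,s])),.055,.217)
E
python3 w.py w3 tub tray
```

```text
[0.60039024 0.20319782]
turn -0.4729 d [-0.0934  0.1921  0.0792] j6 -1.416 tilt 0.0003
pos [ 0.5505 -0.0045  0.1342] mount [[0.0, -0.969, -0.247, 0.069], [1.0, 0.0, -0.0, -0.001], [0.0, -0.247, 0.969, -0.166], [0.0, 0.0, 0.0, 1.0]] 309.70691628693146 322.5055685943406 205.59940585072323
tub ext [250.0, 156.0, 144.0, 189.0] 0.8 iou 0.51
  z=0 fit [ 0.5515 -0.0052  1.3149  0.    ] 0.387
tray ext [443.0, 85.0, 121.0, 168.0] 0.87 iou 0.92
  z=0 fit [0.5743 0.1985 0.2165 0.    ] 0.071
```

View pics/w3.png

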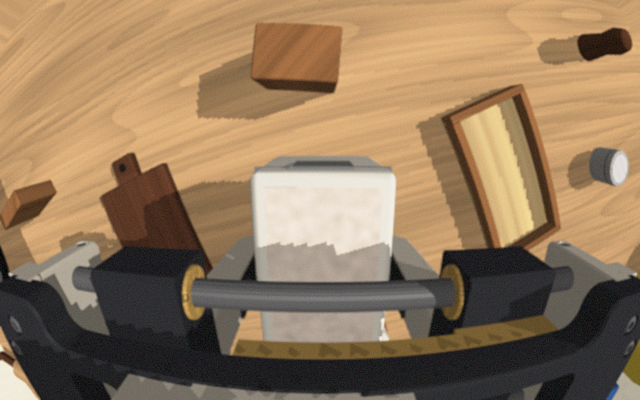

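The tub is held squarely (lid at x 250–394 px, centred). I carry it over the tray.

Request:
servo_tool --rows '[{"hand": 0.05,"dx": 0,"dy": 0,"dz": 0,"turn": -0.118},{"hand": 0.05,"dx": 0,"dy": 0,"dz": 0,"turn": -0.118},{"hand": 0.05,"dx": 0,"dy": 0,"dz": 0,"turn": -0.118},{"hand": 0.05,"dx": 0,"dy": 0,"dz": 0,"turn": -0.119},{"hand": 0.05,"dx": -0.0155,"dy": 0.032,"dz": 0,"turn": 0},{"hand": 0.05,"dx": -0.0155,"dy": 0.032,"dz": 0,"turn": 0},{"hand": 0.05,"dx": -0.0155,"dy": 0.032,"dz": 0,"turn": 0},{"hand": 0.05,"dx": -0.0155,"dy": 0.032,"dz": 0,"turn": 0},{"hand": 0.05,"dx": -0.0155,"dy": 0.032,"dz": 0,"turn": 0},{"hand": 0.05,"dx": -0.0155,"dy": 0.032,"dz": 0,"turn": 0},{"hand": 0.05,"dx": 0,"dy": 0,"dz": 0,"turn": 0},{"hand": 0.05,"dx": 0,"dy": 0,"dz": 0,"turn": 0}]'

```text
time_s: 8.1
position: [0.5992, 0.2035, 0.1329]
eef_rot: [0.343, -3.12, 0.001]
force: [-1.5, -0.4, -5.9]
opening: 0.0659
grip_force: 25.0
```

Request:
servo_tool --rows '[{"hand": 0.05,"dx": 0,"dy": 0,"dz": 0.01,"turn": 0},{"hand": 0.05,"dx": 0,"dy": 0,"dz": 0.02,"turn": 0},{"hand": 0.05,"dx": 0,"dy": 0,"dz": 0.02,"turn": 0},{"hand": 0.05,"dx": 0,"dy": 0,"dz": 0,"turn": 0},{"hand": 0.05,"dx": 0,"dy": 0,"dz": 0,"turn": 0},{"hand": 0.05,"dx": 0,"dy": 0,"dz": 0,"turn": 0}]'

```text
time_s: 8.7
position: [0.601, 0.2026, 0.0858]
eef_rot: [-0.339, 3.122, 0.0]
force: [-0.2, -0.5, -6.0]
opening: 0.0658
grip_force: 25.0
```

```bash
python3 - <<'E'
from h import *
go(.5992,.2032,.052,.217)
E
python3 w.py w4 tray
```

```text
turn -0.0006 d [0.0017 0.0009 0.0338] j6 -1.543 tilt 0.0016
pos [0.601  0.2026 0.0858] mount [[0.0, -0.969, -0.247, 0.069], [1.0, 0.0, -0.0, -0.001], [0.0, -0.247, 0.969, -0.166], [0.0, 0.0, 0.0, 1.0]] 309.70691628693146 322.5055685943406 205.59940585072323
tray ext [258.0, 68.0, 133.0, 98.0] 0.68 iou 0.39
  z=0 fit [0.5739 0.1948 0.2126 0.    ] 1.37
```

View pics/w4.png

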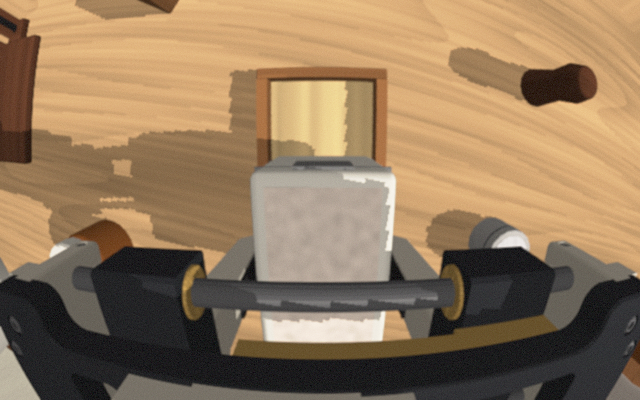

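The tray spans 257–387 px and the tub 252–394 px, both centred near 323. I lower it slowly.

Request:
servo_tool --rows '[{"hand": 0.05,"dx": 0.0015,"dy": 0,"dz": 0.01,"turn": 0},{"hand": 0.05,"dx": 0,"dy": 0,"dz": 0.01,"turn": 0},{"hand": 0.05,"dx": 0,"dy": 0,"dz": 0.007,"turn": 0},{"hand": 0.05,"dx": 0,"dy": 0,"dz": 0.005,"turn": 0},{"hand": 0.05,"dx": 0,"dy": 0,"dz": 0,"turn": 0},{"hand": 0.05,"dx": 0,"dy": 0,"dz": 0,"turn": 0}]'

```text
time_s: 9.4
position: [0.5986, 0.2028, 0.0522]
eef_rot: [0.341, -3.123, 0.0]
force: [-0.3, -1.3, -4.6]
opening: 0.0656
grip_force: 25.0
```

Request:
servo_tool --rows '[{"hand": 0.05,"dx": 0,"dy": 0,"dz": 0.001,"turn": 0},{"hand": 0.05,"dx": 0,"dy": 0,"dz": 0,"turn": 0},{"hand": 0.07,"dx": 0,"dy": 0,"dz": 0,"turn": 0},{"hand": 0.085,"dx": 0,"dy": 0,"dz": 0,"turn": 0},{"hand": 0.085,"dx": 0,"dy": 0,"dz": 0,"turn": 0},{"hand": 0.085,"dx": 0,"dy": 0,"dz": 0,"turn": 0},{"hand": 0.09,"dx": 0,"dy": 0,"dz": -0.03,"turn": 0},{"hand": 0.09,"dx": 0,"dy": 0,"dz": -0.04,"turn": 0},{"hand": 0.09,"dx": 0,"dy": 0,"dz": -0.04,"turn": 0},{"hand": 0.09,"dx": 0,"dy": 0,"dz": -0.04,"turn": 0},{"hand": 0.09,"dx": 0,"dy": 0,"dz": -0.04,"turn": 0},{"hand": 0.09,"dx": 0,"dy": 0,"dz": 0,"turn": 0}]'

```text
time_s: 10.6
position: [0.6021, 0.2036, 0.2502]
eef_rot: [-0.339, 3.111, 0.003]
force: [0.7, -0.8, 1.0]
opening: 0.0902
grip_force: 0.0
```

Run:
```python
from h import *
go(.4215,.008,.2,-.335)
```

```text
turn 0.5522 d [ 0.1067 -0.2444  0.0475] j6 -1.543 tilt 0.0123
```

Request:
servo_tool --rows '[{"hand": 0.09,"dx": 0,"dy": 0,"dz": 0,"turn": 0.138},{"hand": 0.09,"dx": 0,"dy": 0,"dz": 0,"turn": 0.138},{"hand": 0.09,"dx": 0,"dy": 0,"dz": 0,"turn": 0.138},{"hand": 0.09,"dx": 0,"dy": 0,"dz": 0,"turn": 0.138},{"hand": 0.09,"dx": 0.006,"dy": -0.04,"dz": 0,"turn": 0},{"hand": 0.09,"dx": 0.006,"dy": -0.04,"dz": 0,"turn": 0},{"hand": 0.09,"dx": 0.006,"dy": -0.04,"dz": 0,"turn": 0},{"hand": 0.09,"dx": 0.006,"dy": -0.04,"dz": 0,"turn": 0},{"hand": 0.09,"dx": 0.006,"dy": -0.04,"dz": 0,"turn": 0},{"hand": 0.09,"dx": 0.006,"dy": -0.04,"dz": 0,"turn": 0},{"hand": 0.09,"dx": 0,"dy": 0,"dz": 0,"turn": 0},{"hand": 0.09,"dx": 0,"dy": 0,"dz": 0,"turn": 0}]'

```text
time_s: 11.8
position: [0.4857, -0.0126, 0.2415]
eef_rot: [0.527, 3.097, 0.001]
force: [0.3, 0.3, -0.3]
opening: 0.09
grip_force: 0.0
```

```bash
sed -i 's/ref={/ref={"tubT":(.599,.203,.217,.006),/; s/x,y,yaw=ref\[o\];/x,y,yaw,z0=(*ref[o],0)[:4]; o=o.rstrip("T");/; s/+\[x,y,0\],T/+[x,y,z0],T/; s/yaw,0\.\]),False/yaw,z0]),False/' w.py
python3 w.py w5 block tubT tray jar
python3 - <<'E'
from h import *
go(.4215,.008,.04,-.335)
E
```

```text
pos [ 0.4857 -0.0126  0.2415] mount [[0.0, -0.969, -0.247, 0.069], [1.0, 0.0, -0.0, -0.001], [0.0, -0.247, 0.969, -0.166], [0.0, 0.0, 0.0, 1.0]] 309.70691628693146 322.5055685943406 205.59940585072323
block ext [290.0, 109.0, 64.0, 42.0] 0.85 iou 0.91
  z=0 fit [ 0.4207  0.0077 -0.3366  0.    ] 0.065
tub ext [459.0, 170.0, 82.0, 76.0] 0.64 iou 0.83
  z=0 fit [0.5991 0.2023 0.3069 0.006 ] 0.194
tray ext [428.0, 125.0, 82.0, 132.0] 0.84 iou 0.49
  z=0 fit [0.5742 0.1965 0.2113 0.    ] 0.974
jar ext [352.0, 311.0, 45.0, 30.0] 0.6 iou 0.5
  z=0 fit [ 0.711  -0.0072  0.      0.    ] 0.942
jar ext [428.0, 124.0, 80.0, 133.0] 0.35 iou 0.0
turn 0.0018 d [ 0.0673 -0.0032  0.2015] j6 -1.366 tilt 0.0003
```

Request:
servo_tool --rows '[{"hand": 0.09,"dx": 0.034,"dy": -0.0015,"dz": 0.03,"turn": 0},{"hand": 0.09,"dx": 0.034,"dy": -0.0015,"dz": 0.03,"turn": 0},{"hand": 0.09,"dx": 0,"dy": 0,"dz": 0.03,"turn": 0},{"hand": 0.09,"dx": 0,"dy": 0,"dz": 0.03,"turn": 0},{"hand": 0.09,"dx": 0,"dy": 0,"dz": 0.03,"turn": 0},{"hand": 0.09,"dx": 0,"dy": 0,"dz": 0.03,"turn": 0},{"hand": 0.09,"dx": 0,"dy": 0,"dz": 0.0215,"turn": 0},{"hand": 0.09,"dx": 0,"dy": 0,"dz": 0,"turn": 0},{"hand": 0.09,"dx": 0,"dy": 0,"dz": 0,"turn": 0}]'

```text
time_s: 12.95
position: [0.4206, 0.0079, 0.0404]
eef_rot: [-0.522, -3.097, 0.0]
force: [0.1, -0.6, -0.4]
opening: 0.0898
grip_force: 0.0
```

Request:
servo_tool --rows '[{"hand": 0.06,"dx": 0,"dy": 0,"dz": 0,"turn": 0},{"hand": 0.05,"dx": 0,"dy": 0,"dz": 0,"turn": 0},{"hand": 0.05,"dx": 0,"dy": 0,"dz": 0,"turn": 0},{"hand": 0.05,"dx": 0,"dy": 0,"dz": 0,"turn": 0},{"hand": 0.05,"dx": 0,"dy": 0,"dz": 0,"turn": 0},{"hand": 0.05,"dx": 0,"dy": 0,"dz": 0,"turn": 0},{"hand": 0.05,"dx": 0,"dy": 0,"dz": 0,"turn": 0}]' --grip_force 15

```text
time_s: 13.65
position: [0.4215, 0.0074, 0.0411]
eef_rot: [0.523, 3.096, 0.0]
force: [-1.2, 2.4, 5.2]
opening: 0.066
grip_force: 15.0
```

Request:
servo_tool --rows '[{"hand": 0.05,"dx": 0,"dy": 0,"dz": -0.01,"turn": 0},{"hand": 0.05,"dx": 0,"dy": 0,"dz": -0.02,"turn": 0},{"hand": 0.05,"dx": 0,"dy": 0,"dz": -0.03,"turn": 0},{"hand": 0.05,"dx": 0,"dy": 0,"dz": -0.03,"turn": 0},{"hand": 0.05,"dx": 0,"dy": 0,"dz": -0.03,"turn": 0},{"hand": 0.05,"dx": 0,"dy": 0,"dz": 0,"turn": 0},{"hand": 0.05,"dx": 0,"dy": 0,"dz": 0,"turn": 0}]'

```text
time_s: 14.35
position: [0.4211, 0.0073, 0.1608]
eef_rot: [0.523, 3.096, 0.0]
force: [1.1, 0.8, -1.1]
opening: 0.0657
grip_force: 15.0
```

Run:
```python
from h import *
c,s=np.cos(.217),np.sin(.217); t=np.array([.5745,.1974])
print(t-.051*np.array([c,s])); go(*(t-.051*np.array([c,s])),.16,.217)
```

```text
[0.52469606 0.18641965]
turn -0.5519 d [-0.1398  0.1526  0.0009] j6 -1.34 tilt 0.0015
```

Request:
servo_tool --rows '[{"hand": 0.05,"dx": 0,"dy": 0,"dz": 0,"turn": -0.138},{"hand": 0.05,"dx": 0,"dy": 0,"dz": 0,"turn": -0.138},{"hand": 0.05,"dx": 0,"dy": 0,"dz": 0,"turn": -0.138},{"hand": 0.05,"dx": 0,"dy": 0,"dz": 0,"turn": -0.138},{"hand": 0.05,"dx": -0.023,"dy": 0.0255,"dz": 0,"turn": 0},{"hand": 0.05,"dx": -0.023,"dy": 0.0255,"dz": 0,"turn": 0},{"hand": 0.05,"dx": -0.023,"dy": 0.0255,"dz": 0,"turn": 0},{"hand": 0.05,"dx": -0.023,"dy": 0.0255,"dz": 0,"turn": 0},{"hand": 0.05,"dx": -0.023,"dy": 0.0255,"dz": 0,"turn": 0},{"hand": 0.05,"dx": -0.024,"dy": 0.025,"dz": 0,"turn": 0},{"hand": 0.05,"dx": 0,"dy": 0,"dz": 0,"turn": 0},{"hand": 0.05,"dx": 0,"dy": 0,"dz": 0,"turn": 0}]'

```text
time_s: 15.55
position: [0.5222, 0.1864, 0.1578]
eef_rot: [0.342, -3.119, 0.001]
force: [-0.8, 1.0, -1.2]
opening: 0.0657
grip_force: 15.0
```

Run:
```python
from h import *
go(.5247,.1864,.047,.217)
f=manip.grab_frame("top"); g=manip.grab_frame("scene")
c=np.hstack([cv2.resize(f["img"][130:270,180:300],(400,466)),cv2.resize(g["img"][110:230,310:430],(400,400))[:466] if 0 else cv2.resize(g["img"][90:230,310:430],(400,466))])
cv2.imwrite("pics/b1.png",c)
for o,n in (("tub",.006),):
    V=[(h,d["region"].astype(float),None) for h in (f,g) for d in manip.masks_of(o+"_center",h)[:1]]
    print(len(V),fit(o,V,np.array([.599,.203,.217,.006])))
```

```text
turn 0.0017 d [-0.0029 -0.0005  0.1108] j6 -1.539 tilt 0.0042
2 (array([ 0.47141713,  0.42008853,  1.22897341, -0.17921954]), np.float64(2.3428451599827116))
```

View pics/b1.png

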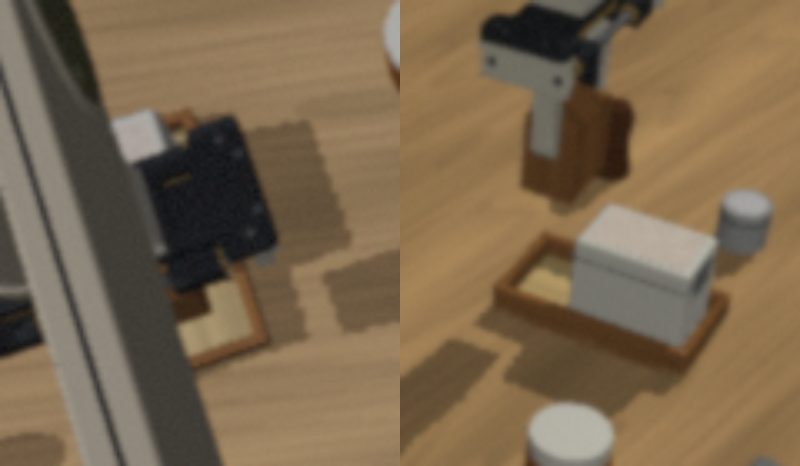

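The right half shows the tub standing upright at the tray's far end, with the gap free and the block above it. I lower the block and check above the rim.

Request:
servo_tool --rows '[{"hand": 0.05,"dx": -0.001,"dy": -0.0005,"dz": 0.02,"turn": 0},{"hand": 0.05,"dx": 0,"dy": 0,"dz": 0.02,"turn": 0},{"hand": 0.05,"dx": 0,"dy": 0,"dz": 0.015,"turn": 0},{"hand": 0.05,"dx": 0,"dy": 0,"dz": 0,"turn": 0},{"hand": 0.05,"dx": 0,"dy": 0,"dz": 0,"turn": 0},{"hand": 0.05,"dx": 0,"dy": 0,"dz": 0,"turn": 0}]'

```text
time_s: 16.35
position: [0.5254, 0.1861, 0.1064]
eef_rot: [-0.34, 3.121, 0.0]
force: [0.7, 0.7, -1.2]
opening: 0.0658
grip_force: 15.0
```

Run:
```python
from h import *
c,s=np.cos(.217),np.sin(.217); t=np.array([.5745,.1974])
go(*(t-.0525*np.array([c,s])),.047,.217)
```

```text
turn 0.0 d [0.0022 0.0005 0.0594] j6 -1.539 tilt 0.0018
```

Request:
servo_tool --rows '[{"hand": 0.05,"dx": 0.002,"dy": 0.0005,"dz": 0,"turn": 0},{"hand": 0.05,"dx": 0,"dy": 0,"dz": 0.012,"turn": 0},{"hand": 0.05,"dx": 0,"dy": 0,"dz": 0.012,"turn": 0},{"hand": 0.05,"dx": 0,"dy": 0,"dz": 0.008,"turn": 0},{"hand": 0.05,"dx": 0,"dy": 0,"dz": 0,"turn": 0},{"hand": 0.05,"dx": 0,"dy": 0,"dz": 0,"turn": 0},{"hand": 0.05,"dx": 0,"dy": 0,"dz": 0,"turn": 0}]'

```text
time_s: 17.05
position: [0.5229, 0.1862, 0.0735]
eef_rot: [-0.34, 3.123, 0.0]
force: [0.0, 0.6, -0.9]
opening: 0.0662
grip_force: 15.0
```

Run:
```python
from h import *
c,s=np.cos(.217),np.sin(.217); t=np.array([.5745,.1974])
go(*(t-.0525*np.array([c,s])),.047,.217)
T=manip.grab_frame("wrist");g=manip.grab_frame("scene")
cv2.imwrite("pics/b2.png",np.hstack([cv2.resize(T["img"][150:400,180:460],(420,375)),cv2.resize(g["img"][130:230,320:420],(375,375))]))
```

```text
turn 0.0002 d [-0.0003 -0.0002  0.0265] j6 -1.538 tilt 0.0005
```

View pics/b2.png

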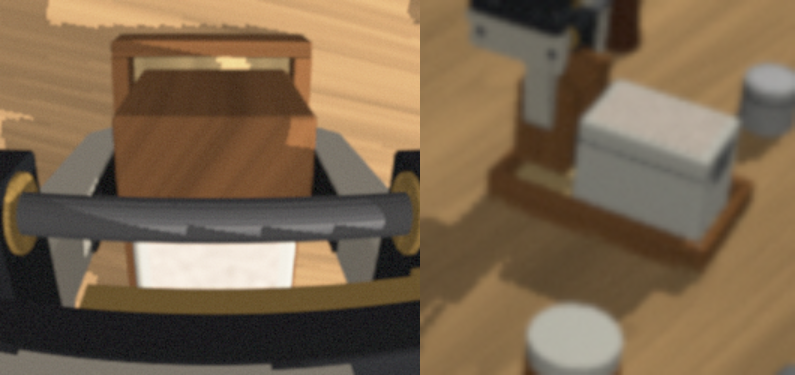

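The block is centred between the tray walls, with floor visible at the near end. I finish lowering, let go and rise.

Request:
servo_tool --rows '[{"hand": 0.05,"dx": 0,"dy": 0,"dz": 0.01,"turn": 0},{"hand": 0.05,"dx": 0,"dy": 0,"dz": 0.01,"turn": 0},{"hand": 0.05,"dx": 0,"dy": 0,"dz": 0.004,"turn": 0},{"hand": 0.05,"dx": 0,"dy": 0,"dz": 0.002,"turn": 0},{"hand": 0.05,"dx": 0,"dy": 0,"dz": 0,"turn": 0},{"hand": 0.05,"dx": 0,"dy": 0,"dz": 0,"turn": 0}]'

```text
time_s: 17.75
position: [0.5224, 0.1861, 0.0469]
eef_rot: [0.34, -3.123, 0.0]
force: [-1.3, 0.1, 0.8]
opening: 0.0658
grip_force: 15.0
```

Request:
servo_tool --rows '[{"hand": 0.07,"dx": 0,"dy": 0,"dz": 0,"turn": 0},{"hand": 0.085,"dx": 0,"dy": 0,"dz": 0,"turn": 0},{"hand": 0.085,"dx": 0,"dy": 0,"dz": 0,"turn": 0},{"hand": 0.085,"dx": 0,"dy": 0,"dz": 0,"turn": 0},{"hand": 0.09,"dx": 0,"dy": 0,"dz": -0.03,"turn": 0},{"hand": 0.09,"dx": 0,"dy": 0,"dz": -0.04,"turn": 0},{"hand": 0.09,"dx": 0,"dy": 0,"dz": -0.04,"turn": 0},{"hand": 0.09,"dx": 0,"dy": 0,"dz": -0.04,"turn": 0},{"hand": 0.09,"dx": 0,"dy": 0,"dz": -0.04,"turn": 0},{"hand": 0.09,"dx": 0,"dy": 0,"dz": 0,"turn": 0},{"hand": 0.09,"dx": 0,"dy": 0,"dz": 0,"turn": 0}]'

```text
time_s: 18.85
position: [0.5234, 0.1863, 0.2385]
eef_rot: [-0.34, 3.12, 0.001]
force: [0.9, -0.6, -0.7]
opening: 0.0901
grip_force: 0.0
```

Run:
```python
from h import *
go(.72,-.0,.235,0.217)
```

```text
turn 0.0002 d [-0.1519 -0.2243  0.0039] j6 -1.538 tilt 0.003
```

Request:
servo_tool --rows '[{"hand": 0.09,"dx": -0.0255,"dy": -0.0375,"dz": 0,"turn": 0},{"hand": 0.09,"dx": -0.0255,"dy": -0.0375,"dz": 0,"turn": 0},{"hand": 0.09,"dx": -0.0255,"dy": -0.0375,"dz": 0,"turn": 0},{"hand": 0.09,"dx": -0.0255,"dy": -0.0375,"dz": 0,"turn": 0},{"hand": 0.09,"dx": -0.0255,"dy": -0.0375,"dz": 0,"turn": 0},{"hand": 0.09,"dx": -0.0255,"dy": -0.0375,"dz": 0,"turn": 0},{"hand": 0.09,"dx": 0,"dy": 0,"dz": 0,"turn": 0},{"hand": 0.09,"dx": 0,"dy": 0,"dz": 0,"turn": 0},{"hand": 0.09,"dx": 0,"dy": 0,"dz": 0,"turn": 0}]'

```text
time_s: 19.75
position: [0.7195, 0.0003, 0.2358]
eef_rot: [0.341, -3.121, -0.001]
force: [0.5, 0.7, 0.9]
opening: 0.0901
grip_force: 0.0
```

```bash
sed -i 's/ref={/ref={"blockT":(.5235,.186,.217,.006),/' w.py; python3 w.py w6 jar tubT blockT
python3 - <<'E'
from h import *
go(.6875,-.004,.03,.217)
E
```

```text
pos [7.195e-01 3.000e-04 2.358e-01] mount [[0.0, -0.969, -0.247, 0.069], [1.0, 0.0, -0.0, -0.001], [0.0, -0.247, 0.969, -0.166], [0.0, 0.0, 0.0, 1.0]] 309.70691628693146 322.5055685943406 205.59940585072323
jar ext [298.0, 130.0, 53.0, 60.0] 0.91 iou 0.89
  z=0 fit [ 0.6858 -0.0049  0.      0.    ] 0.089
tub ext [464.0, 88.0, 72.0, 90.0] 0.96 iou 0.95
  z=0 fit [0.5977 0.2028 0.2231 0.006 ] 0.045
tub ext [58.0, 21.0, 73.0, 55.0] 0.64 iou 0.0
block ext [465.0, 48.0, 69.0, 46.0] 0.95 iou 0.86
  z=0 fit [0.5211 0.1854 0.2939 0.006 ] 0.109
turn 0.0017 d [0.033  0.0026 0.2081] j6 -1.86 tilt 0.0011
```

View pics/w6.png

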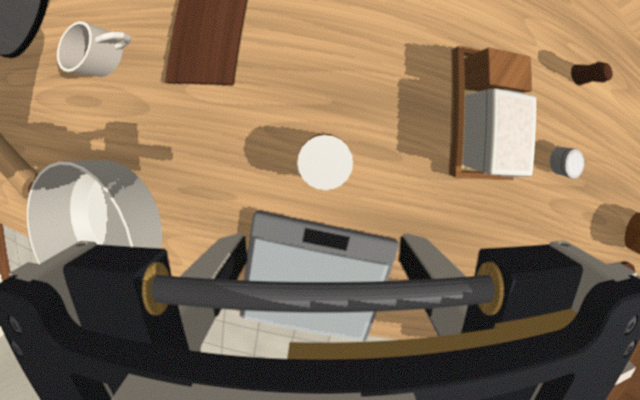

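The wrist view shows the jar lid at (325,163) in the clear, and the tub and block together in the tray at (500,110). I grasp the jar now.

Request:
servo_tool --rows '[{"hand": 0.09,"dx": 0.0175,"dy": 0.002,"dz": 0.03,"turn": 0},{"hand": 0.09,"dx": 0.0175,"dy": 0.0015,"dz": 0.03,"turn": 0},{"hand": 0.09,"dx": 0,"dy": 0,"dz": 0.03,"turn": 0},{"hand": 0.09,"dx": 0,"dy": 0,"dz": 0.03,"turn": 0},{"hand": 0.09,"dx": 0,"dy": 0,"dz": 0.03,"turn": 0},{"hand": 0.09,"dx": 0,"dy": 0,"dz": 0.03,"turn": 0},{"hand": 0.09,"dx": 0,"dy": 0,"dz": 0.03,"turn": 0},{"hand": 0.09,"dx": 0,"dy": 0,"dz": 0,"turn": 0},{"hand": 0.09,"dx": 0,"dy": 0,"dz": 0,"turn": 0}]'

```text
time_s: 20.85
position: [0.6851, -0.0042, 0.0277]
eef_rot: [0.341, -3.122, -0.0]
force: [0.7, 0.7, 1.0]
opening: 0.0901
grip_force: 0.0
```

Request:
servo_tool --rows '[{"hand": 0.07,"dx": 0,"dy": 0,"dz": 0,"turn": 0},{"hand": 0.065,"dx": 0,"dy": 0,"dz": 0,"turn": 0},{"hand": 0.06,"dx": 0,"dy": 0,"dz": 0,"turn": 0},{"hand": 0.05,"dx": 0,"dy": 0,"dz": 0,"turn": 0},{"hand": 0.05,"dx": 0,"dy": 0,"dz": 0,"turn": 0},{"hand": 0.05,"dx": 0,"dy": 0,"dz": 0,"turn": 0},{"hand": 0.05,"dx": 0,"dy": 0,"dz": 0,"turn": 0}]' --grip_force 20

```text
time_s: 21.55
position: [0.6862, -0.0048, 0.0282]
eef_rot: [-0.34, 3.122, -0.0]
force: [-1.3, -0.1, 5.7]
opening: 0.0617
grip_force: 20.0
```

Request:
servo_tool --rows '[{"hand": 0.05,"dx": 0,"dy": 0,"dz": -0.01,"turn": 0},{"hand": 0.05,"dx": 0,"dy": 0,"dz": -0.02,"turn": 0},{"hand": 0.05,"dx": 0,"dy": 0,"dz": -0.03,"turn": 0},{"hand": 0.05,"dx": 0,"dy": 0,"dz": -0.03,"turn": 0},{"hand": 0.05,"dx": 0,"dy": 0,"dz": -0.03,"turn": 0},{"hand": 0.05,"dx": 0,"dy": 0,"dz": -0.03,"turn": 0},{"hand": 0.05,"dx": 0,"dy": 0,"dz": 0,"turn": 0},{"hand": 0.05,"dx": 0,"dy": 0,"dz": 0,"turn": 0}]'

```text
time_s: 22.35
position: [0.6857, -0.0048, 0.1771]
eef_rot: [-0.34, 3.122, -0.0]
force: [0.3, 0.1, -3.6]
opening: 0.0615
grip_force: 20.0
```

Run:
```python
from h import *
go(.598,.2028,.17,.217)
```

```text
turn 0.0002 d [0.0409 0.2216 0.007 ] j6 -1.87 tilt 0.0007
```

Request:
servo_tool --rows '[{"hand": 0.05,"dx": 0.0068,"dy": 0.037,"dz": 0,"turn": 0},{"hand": 0.05,"dx": 0.0068,"dy": 0.037,"dz": 0,"turn": 0},{"hand": 0.05,"dx": 0.0068,"dy": 0.037,"dz": 0,"turn": 0},{"hand": 0.05,"dx": 0.0068,"dy": 0.037,"dz": 0,"turn": 0},{"hand": 0.05,"dx": 0.0068,"dy": 0.037,"dz": 0,"turn": 0},{"hand": 0.05,"dx": 0.0068,"dy": 0.0365,"dz": 0,"turn": 0},{"hand": 0.05,"dx": 0,"dy": 0,"dz": 0.02,"turn": 0},{"hand": 0.05,"dx": 0,"dy": 0,"dz": 0.02,"turn": 0},{"hand": 0.05,"dx": 0,"dy": 0,"dz": 0,"turn": 0},{"hand": 0.05,"dx": 0,"dy": 0,"dz": 0,"turn": 0},{"hand": 0.05,"dx": 0,"dy": 0,"dz": 0,"turn": 0},{"hand": 0.05,"dx": 0,"dy": 0,"dz": 0,"turn": 0}]'

```text
time_s: 23.55
position: [0.5987, 0.2026, 0.1382]
eef_rot: [-0.339, 3.122, 0.0]
force: [0.2, -0.3, -2.6]
opening: 0.0615
grip_force: 20.0
```

Run:
```python
from h import *
go(.598,.2028,.1145,.217)
T=manip.grab_frame("wrist");g=manip.grab_frame("scene")
cv2.imwrite("pics/b3.png",np.hstack([cv2.resize(T["img"][50:400,150:490],(420,432)),cv2.resize(g["img"][110:230,310:430],(375,432))]))
```

```text
turn -0.0003 d [0.0007 0.0004 0.0237] j6 -1.542 tilt 0.0015
```

View pics/b3.png

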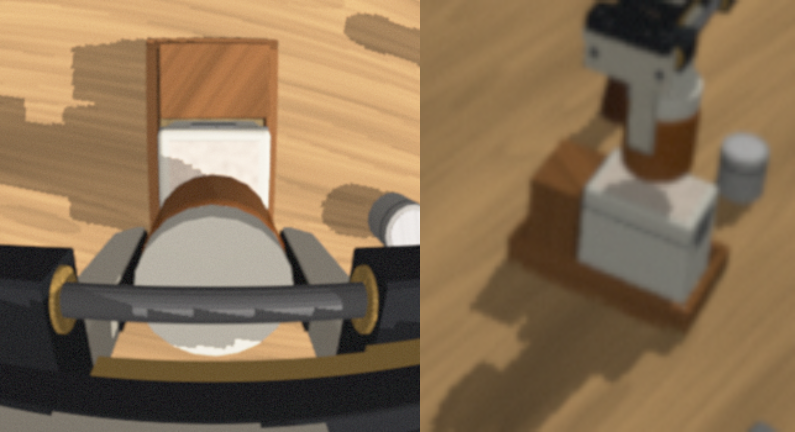

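The jar is upright over the middle of the tub's lid, and the tub and block stand snug in the tray. I lower it.

Request:
servo_tool --rows '[{"hand": 0.05,"dx": 0.0005,"dy": 0,"dz": 0.01,"turn": 0},{"hand": 0.05,"dx": 0,"dy": 0,"dz": 0.008,"turn": 0},{"hand": 0.05,"dx": 0,"dy": 0,"dz": 0.004,"turn": 0},{"hand": 0.05,"dx": 0,"dy": 0,"dz": 0.001,"turn": 0},{"hand": 0.05,"dx": 0,"dy": 0,"dz": 0,"turn": 0},{"hand": 0.05,"dx": 0,"dy": 0,"dz": 0,"turn": 0}]'

```text
time_s: 24.25
position: [0.5973, 0.2025, 0.1141]
eef_rot: [0.34, -3.123, 0.0]
force: [-3.1, -2.5, 2.4]
opening: 0.0617
grip_force: 20.0
```

Contact (force turned to +2.4 N). I release and rise.

Request:
servo_tool --rows '[{"hand": 0.064,"dx": 0,"dy": 0,"dz": 0,"turn": 0},{"hand": 0.07,"dx": 0,"dy": 0,"dz": 0,"turn": 0},{"hand": 0.085,"dx": 0,"dy": 0,"dz": 0,"turn": 0},{"hand": 0.09,"dx": 0,"dy": 0,"dz": 0,"turn": 0},{"hand": 0.09,"dx": 0,"dy": 0,"dz": 0,"turn": 0},{"hand": 0.09,"dx": 0,"dy": 0,"dz": -0.02,"turn": 0},{"hand": 0.09,"dx": 0,"dy": 0,"dz": -0.03,"turn": 0},{"hand": 0.09,"dx": 0,"dy": 0,"dz": -0.03,"turn": 0},{"hand": 0.09,"dx": 0,"dy": 0,"dz": -0.03,"turn": 0},{"hand": 0.09,"dx": 0,"dy": 0,"dz": -0.03,"turn": 0},{"hand": 0.09,"dx": 0,"dy": 0,"dz": 0,"turn": 0},{"hand": 0.09,"dx": 0,"dy": 0,"dz": 0,"turn": 0}]'

```text
time_s: 25.45
position: [0.598, 0.2028, 0.255]
eef_rot: [-0.34, 3.121, 0.0]
force: [1.2, 0.1, -1.1]
opening: 0.0901
grip_force: 0.0
```

Run:
```python
from h import *
go(.645,.365,.25,.217)
```

```text
turn 0.0002 d [-0.0808  0.1483  0.0052] j6 -1.542 tilt 0.002
```

Request:
servo_tool --rows '[{"hand": 0.09,"dx": -0.02,"dy": 0.037,"dz": 0.001,"turn": 0},{"hand": 0.09,"dx": -0.02,"dy": 0.037,"dz": 0.001,"turn": 0},{"hand": 0.09,"dx": -0.02,"dy": 0.037,"dz": 0.001,"turn": 0},{"hand": 0.09,"dx": -0.02,"dy": 0.037,"dz": 0.001,"turn": 0},{"hand": 0.09,"dx": 0,"dy": 0,"dz": 0,"turn": 0},{"hand": 0.09,"dx": 0,"dy": 0,"dz": 0,"turn": 0},{"hand": 0.09,"dx": 0,"dy": 0,"dz": 0,"turn": 0}]'

```text
time_s: 26.15
position: [0.6434, 0.3634, 0.249]
eef_rot: [0.34, -3.122, 0.002]
force: [0.5, -0.1, -0.3]
opening: 0.0901
grip_force: 0.0
```

```bash
sed -i 's/ref={/ref={"jarT":(.5975,.2027,0,.086),/' w.py; python3 w.py w7 tin jarT tubT blockT
python3 - <<'E'
from h import *
go(.595,.366,.012,.217)
f=manip.grab_frame("top"); g=manip.grab_frame("scene"); V=[]
for h in (f,g):
    for d in manip.masks_of("jar_center",h)[:2]: print(np.round(d["extent"]),round(d["conf"],2)); V+=[(h,d["region"].astype(float),None)][:1]
for v in V: print(fit("jar",[v],np.array([.5975,.2027,0,.086]),False))
E
```

```text
pos [0.6434 0.3634 0.249 ] mount [[0.0, -0.969, -0.247, 0.069], [1.0, 0.0, -0.0, -0.001], [0.0, -0.247, 0.969, -0.166], [0.0, 0.0, 0.0, 1.0]] 309.70691628693146 322.5055685943406 205.59940585072323
tin ext [313.0, 127.0, 36.0, 40.0] 0.93 iou 0.81
  z=0 fit [0.595  0.3639 0.     0.    ] 0.098
jar ext [134.0, 96.0, 78.0, 63.0] 0.73 iou 0.9
  z=0 fit [0.5982 0.2011 0.     0.086 ] 0.106
jar ext [351.0, 8.0, 32.0, 41.0] 0.4 iou 0.0
tub ext [169.0, 78.0, 68.0, 94.0] 0.96 iou 0.54
  z=0 fit [0.5977 0.2016 0.2272 0.006 ] 0.831
block ext [169.0, 36.0, 70.0, 48.0] 0.88 iou 0.83
  z=0 fit [0.5202 0.1846 0.1898 0.006 ] 0.132
turn -0.001 d [0.0475 0.013  0.239 ] j6 -1.342 tilt 0.0011
[193. 164.  43.  36.] 0.6
(array([0.59769639, 0.20236247, 0.        , 0.086     ]), np.float64(0.11956862745098039))
```

View pics/w7.png

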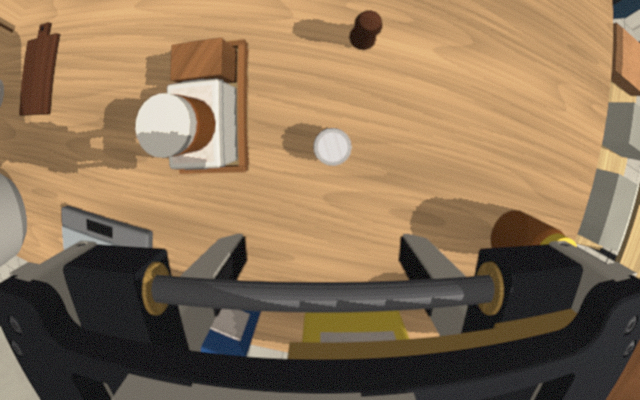

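The tin's lid is at (332,146) and free; the jar stands on the tub at (175,125). I grasp the tin.

Request:
servo_tool --rows '[{"hand": 0.09,"dx": 0.0235,"dy": 0.006,"dz": 0.03,"turn": 0},{"hand": 0.09,"dx": 0.0235,"dy": 0.0055,"dz": 0.03,"turn": 0},{"hand": 0.09,"dx": 0,"dy": 0,"dz": 0.03,"turn": 0},{"hand": 0.09,"dx": 0,"dy": 0,"dz": 0.03,"turn": 0},{"hand": 0.09,"dx": 0,"dy": 0,"dz": 0.03,"turn": 0},{"hand": 0.09,"dx": 0,"dy": 0,"dz": 0.03,"turn": 0},{"hand": 0.09,"dx": 0,"dy": 0,"dz": 0.03,"turn": 0},{"hand": 0.09,"dx": 0,"dy": 0,"dz": 0.02,"turn": 0},{"hand": 0.09,"dx": 0,"dy": 0,"dz": 0.006,"turn": 0},{"hand": 0.09,"dx": 0,"dy": 0,"dz": 0,"turn": 0},{"hand": 0.09,"dx": 0,"dy": 0,"dz": 0,"turn": 0}]'

```text
time_s: 27.7
position: [0.5963, 0.366, 0.0158]
eef_rot: [-0.34, 3.121, 0.001]
force: [-0.1, -0.2, -0.2]
opening: 0.0902
grip_force: 0.0
```

Request:
servo_tool --rows '[{"hand": 0.07,"dx": 0,"dy": 0,"dz": 0,"turn": 0},{"hand": 0.055,"dx": 0,"dy": 0,"dz": 0,"turn": 0},{"hand": 0.048,"dx": 0,"dy": 0,"dz": 0,"turn": 0},{"hand": 0.044,"dx": 0,"dy": 0,"dz": 0,"turn": 0},{"hand": 0.035,"dx": 0,"dy": 0,"dz": 0,"turn": 0},{"hand": 0.035,"dx": 0,"dy": 0,"dz": 0,"turn": 0},{"hand": 0.035,"dx": 0,"dy": 0,"dz": 0,"turn": 0},{"hand": 0.035,"dx": 0,"dy": 0,"dz": 0,"turn": 0}]' --grip_force 12

```text
time_s: 28.5
position: [0.5953, 0.3655, 0.0141]
eef_rot: [0.341, -3.123, 0.0]
force: [0.6, 0.5, 0.8]
opening: 0.0458
grip_force: 12.0
```

Request:
servo_tool --rows '[{"hand": 0.035,"dx": 0,"dy": 0,"dz": -0.01,"turn": 0},{"hand": 0.035,"dx": 0,"dy": 0,"dz": -0.02,"turn": 0},{"hand": 0.035,"dx": 0,"dy": 0,"dz": -0.03,"turn": 0},{"hand": 0.035,"dx": 0,"dy": 0,"dz": -0.03,"turn": 0},{"hand": 0.035,"dx": 0,"dy": 0,"dz": -0.03,"turn": 0},{"hand": 0.035,"dx": 0,"dy": 0,"dz": -0.03,"turn": 0},{"hand": 0.035,"dx": 0,"dy": 0,"dz": -0.03,"turn": 0},{"hand": 0.035,"dx": 0,"dy": 0,"dz": -0.03,"turn": 0},{"hand": 0.035,"dx": 0,"dy": 0,"dz": 0,"turn": 0},{"hand": 0.035,"dx": 0,"dy": 0,"dz": 0,"turn": 0}]'

```text
time_s: 29.5
position: [0.5958, 0.3658, 0.2256]
eef_rot: [-0.34, 3.121, 0.001]
force: [0.2, -1.3, -1.4]
opening: 0.0459
grip_force: 12.0
```

Run:
```python
from h import *
go(.598,.2022,.20,.217)
```

```text
turn 0.0003 d [ 0.0332 -0.1602  0.0254] j6 -1.311 tilt 0.0025
```

Request:
servo_tool --rows '[{"hand": 0.035,"dx": 0.0066,"dy": -0.032,"dz": 0,"turn": 0},{"hand": 0.035,"dx": 0.0066,"dy": -0.032,"dz": 0,"turn": 0},{"hand": 0.035,"dx": 0.0066,"dy": -0.032,"dz": 0,"turn": 0},{"hand": 0.035,"dx": 0.0066,"dy": -0.032,"dz": 0,"turn": 0},{"hand": 0.035,"dx": 0.0066,"dy": -0.032,"dz": 0,"turn": 0},{"hand": 0.035,"dx": 0,"dy": 0,"dz": 0,"turn": 0},{"hand": 0.035,"dx": 0,"dy": 0,"dz": 0.02,"turn": 0},{"hand": 0.035,"dx": 0,"dy": 0,"dz": 0.015,"turn": 0},{"hand": 0.035,"dx": 0,"dy": 0,"dz": 0,"turn": 0},{"hand": 0.035,"dx": 0,"dy": 0,"dz": 0,"turn": 0},{"hand": 0.035,"dx": 0,"dy": 0,"dz": 0,"turn": 0}]'

```text
time_s: 30.6
position: [0.5978, 0.2027, 0.1896]
eef_rot: [-0.341, 3.123, 0.0]
force: [-0.0, 0.2, -0.5]
opening: 0.046
grip_force: 12.0
```

Run:
```python
from h import *
go(.598,.2022,.1705,.217)
T=manip.grab_frame("wrist");g=manip.grab_frame("scene")
cv2.imwrite("pics/b4.png",np.hstack([cv2.resize(T["img"][50:400,150:490],(420,432)),cv2.resize(g["img"][100:220,310:430],(375,432))]))
```

```text
turn 0.0008 d [-0.0001 -0.0005  0.0191] j6 -1.543 tilt 0.0005
```

View pics/b4.png

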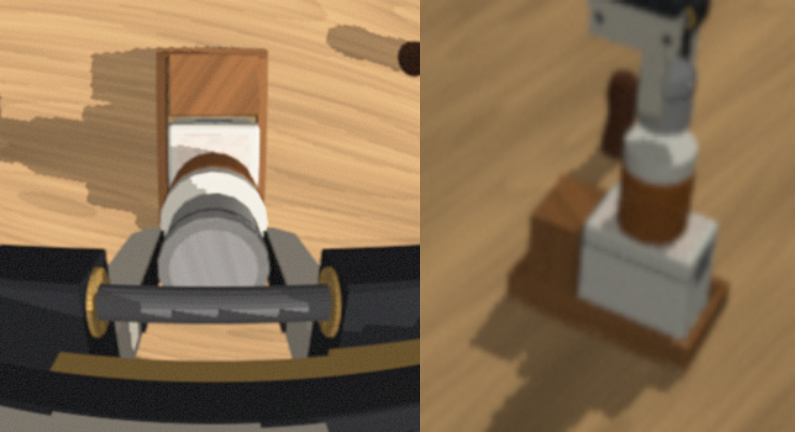

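The tin is centred over the jar's lid in both views, so I lower it.

Request:
servo_tool --rows '[{"hand": 0.035,"dx": 0,"dy": -0.0005,"dz": 0.008,"turn": 0},{"hand": 0.035,"dx": 0,"dy": 0,"dz": 0.006,"turn": 0},{"hand": 0.035,"dx": 0,"dy": 0,"dz": 0.003,"turn": 0},{"hand": 0.035,"dx": 0,"dy": 0,"dz": 0.002,"turn": 0},{"hand": 0.035,"dx": 0,"dy": 0,"dz": 0,"turn": 0},{"hand": 0.035,"dx": 0,"dy": 0,"dz": 0,"turn": 0}]'

```text
time_s: 31.3
position: [0.5977, 0.2016, 0.1701]
eef_rot: [-0.34, 3.123, 0.0]
force: [-1.4, 0.5, -0.1]
opening: 0.0459
grip_force: 12.0
```

Request:
servo_tool --rows '[{"hand": 0.035,"dx": 0,"dy": 0,"dz": 0.0005,"turn": 0},{"hand": 0.035,"dx": 0,"dy": 0,"dz": 0,"turn": 0},{"hand": 0.049,"dx": 0,"dy": 0,"dz": 0,"turn": 0},{"hand": 0.055,"dx": 0,"dy": 0,"dz": 0,"turn": 0},{"hand": 0.07,"dx": 0,"dy": 0,"dz": 0,"turn": 0},{"hand": 0.085,"dx": 0,"dy": 0,"dz": 0,"turn": 0},{"hand": 0.085,"dx": 0,"dy": 0,"dz": 0,"turn": 0},{"hand": 0.085,"dx": 0,"dy": 0,"dz": -0.02,"turn": 0},{"hand": 0.085,"dx": 0,"dy": 0,"dz": -0.03,"turn": 0},{"hand": 0.085,"dx": 0,"dy": 0,"dz": -0.03,"turn": 0},{"hand": 0.085,"dx": 0,"dy": 0,"dz": 0,"turn": 0},{"hand": 0.085,"dx": 0,"dy": 0,"dz": 0,"turn": 0}]'

```text
time_s: 32.5
position: [0.5983, 0.2018, 0.2507]
eef_rot: [-0.34, 3.121, 0.001]
force: [-1.4, -0.1, -0.7]
opening: 0.0849
grip_force: 0.0
```

Run:
```python
from h import *
T=manip.grab_frame("wrist");g=manip.grab_frame("scene")
cv2.imwrite("pics/b5.png",np.hstack([cv2.resize(T["img"][50:400,150:490],(420,432)),cv2.resize(g["img"][100:220,310:430],(375,432))]))
```

```text
(no output)
```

View pics/b5.png

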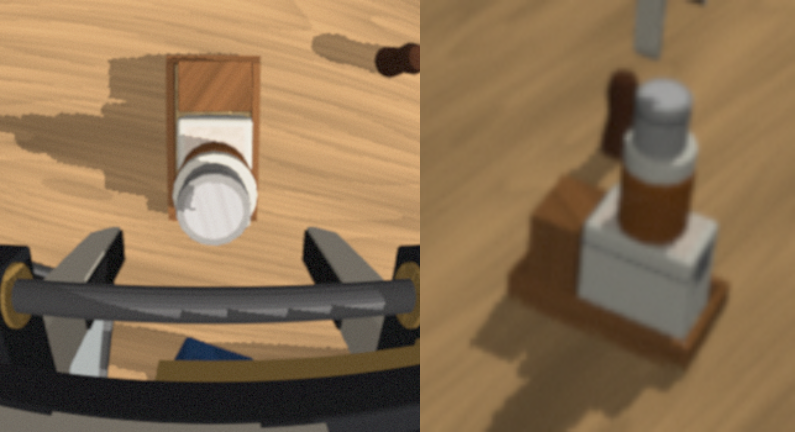

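The full stack stands upright and centred with the gripper clear above it, so I hand the job in.

```bash
python3 -c "
from plant import manip
print(manip.job_done())"
```

```text
the job is handed in; nothing more can be done
None
```

I packed the tray in the required order and handed the job in at about 32.5 s: tub at one end, thick block in the gap, jar on the tub's lid and tin on the jar's lid. The last pictures showed the whole stack upright and centred; the hand-in call returned no verdict.

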